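# Set the paint mixer's click dial and press to start

### The job

Set the timer of the paint mixer: turn its black dial clockwise, one click-stop per mark, until the white line rests at the long wide mark, never going past that mark. Then, with the dial standing there, press it straight down fully to start the mixer and let it come up again. Squeeze and press the dial gently (under about 20 N), don't push it down before it is set, and leave the small speed knob and everything standing about undisturbed.

Things in the scene. Friction and masses are not known exactly. Their poses are not given: they have to be found in the camera images.
- mixer: Paint mixer, grey flat box 200 (x) x 270 (y) x 60 mm high, fixed to the table. Origin: centre of its underside on the table; z up. On its top, in its frame: the black dial's axis at x -20, y -70 mm; a round steel plate (diameter 116, 6 mm high) with a jar on it at x 0, y +68; the small speed knob at x +75, y -115. Nine flat black marks lie round the dial, 30 degrees apart, one for each click-stop of the dial.
- dial_top (a point): Centre of the top face of the black dial. The dial is a ribbed upright cylinder, 36 mm diameter and 34 mm high; its underside is 6 mm and its top 40 mm above the mixer's top face. Its upright axis passes through this point. It can be gripped across at any yaw, with the fingers from above.
- dial_line (a point): Outer end of the white line on the dial's top face, at its rim, 18 mm from the axis. The line runs out from the axis.
- long_mark (a point): Middle of the long wide mark (18 x 6 mm, the others are 7 x 2.5 mm) on the mixer's top face, 36 mm from the dial's axis, along the mixer's +x from the axis. It is the last mark but one in clockwise order.
- dial (a joint): Turn of the dial in rad, growing clockwise as seen from above; 0 is the first mark. Click-stops every 0.524 rad (30 degrees) at 0, 0.524, 1.047, ...; the long mark is click-stop 7, at 3.665 rad. The dial starts at one of the click-stops 1 to 4. Each click resists with up to about 0.12 N m half-way between stops and then snaps on to the next stop; let go, the dial rests at the nearest one. A grip of some 5 to 15 N holds it.
- plunger (a joint): How far the dial is pressed down in m, 0 (up) to 0.005 (fully down). A spring pushes it up with about 3 N at the top and 6.5 N fully down, then comes a hard stop.
- speed (a joint): Turn of the small grey speed knob (18 mm diameter, 14 mm high), 0 at the start; to be left alone.
- jar: Closed jar, 60 mm diameter, 62 mm high, standing on the mixer's plate; origin at the centre of its underside. Leave it.
- tape: Roll of tape lying flat, 84 mm diameter, 24 mm high, on the table beside the mixer; origin at the centre of its underside. Leave it.
- sponge: Green sponge block 70 x 50 x 25 mm on the table; origin under its centre. Leave it.
- paint_a: Blue paint bottle, 48 mm diameter, 120 mm high; origin under its centre. Leave it.
- paint_b: White paint bottle, 52 mm diameter, 130 mm high; origin under its centre. Leave it.
- brush: Paint brush lying on the table, 200 mm long along its x. Leave it.
- tin: Blue tin box 90 x 120 x 50 mm; origin under its centre. Leave it.
- cap: The black dial itself as a solid; origin on its axis at its underside, z up, turning with the dial.

How it is judged:
By the outcome, as a careful person would: the job done as asked, in the order asked, and still so for the second after the job is handed in, with the robot touching nothing.
It also fails if it takes over 64 s, if anything falls off the work surface, if the arm or the gripper's body presses on something with over 40 N, if the wrist force passes 120 N, or if a joint passes its speed limit or range.

### The arm

A 6-joint arm with a two-finger parallel gripper is mounted at the origin on the work surface. World frame = base frame: x ahead of the robot, y to its left, z up, the work surface at z = 0. Lengths are in m, angles in rad, forces in N, time in s.
With the tool pointing down it reaches from about 0.35 to 0.775 m from the base axis. Payload 5.5 kg.
Tool frame: the origin (TCP) lies at the very end of the fingers, on their centre line; the grasp point (between the pads) lies 19 mm behind it; z points along the fingers, y is the line along which they close (so a half turn about z gives the same grasp; the last joint's range is limited). The gripper opens to 85 mm and grips with 20 to 120 N. Pads are 22 mm wide; open, the fingers measure 114 mm over their backs; the gripper's body (76 mm by 85 mm) begins 54 mm behind the grasp point. The pads swing forward as they close: fully open they stand 13 mm farther back than shut.
Start: joints at [-1.269, 0.313, 0.046, 1.304, 0, 1.431], TCP at [0.246, -0.52, 0.231] pointing down, gripper open.
Joint ranges: [-2.76, 2.76], [-0.86, 1.69], [-1.03, 1.26], [-2.2, 2.34], [-1.47, 1.5], [-3.14, 3.14]. Speed limits (rad/s): [2.57, 2.57, 3.14, 3.14, 3.14, 3.14].

### API

Orientations are given as a unit quaternion [w, x, y, z].
In Python, from workcell import env, cams, ticket, spotter gives the robot as it stands.
- The arm moves only by the tool jog_arm, never from a script. Its argument "increments" is a list that holds one entry, the list of rows, each a list of 7 numbers: the shift along the tool's x, y, z in units of 0.25 m (1.0 is 0.25 m), then the turn, a rotation vector about the tool's x, y, z in units of 180 degrees (1.0 is 180 degrees), then the closure in counts, from 0 (fully open) to 255 (shut). A call has 1 to 20 rows; each row shifts and turns the commanded pose from where the row before left it, along the tool's axes as they then stand; what a row does not reach is not made up. A row lasts 1/10 s, in which the tool goes at most 50 mm and 8.59 degrees, less where a joint would pass 70% of its speed; a pose out of reach is approached as far as the arm can. A call with a number of a shift or a turn outside -1 to 1 is refused whole. A call with a gripper value outside its range is refused whole. The fingers move at their own pace and stop on an object; "force" is the grip in N (left out, the last holds). Time passes only in rows, so rows that do not move let the fingers close. It gives the time, the measured TCP pose, the force, the opening and the grip force at its end, in the units of the state.
- env.get_state(): the state, without advancing time (a new reading comes with each control period).
- cams.read_camera(name): name is "side" or "top" or "wrist"; returns a dict with "pixels" (480x640x3 uint8, red, green, blue), "fx", "fy", "cx", "cy" (pixels), "xyz" and "attitude" of the camera in the world; the wrist camera has in their place "mount" (4x4, takes a point from camera to tool coordinates, whose origin is the TCP and whose axes are the flange's). Camera axes: x right, y down, z forward; pixel columns grow to the right and rows downward; lengths in m; the calibration is good to about 2 mm. The wrist camera is an equidistant fisheye: a pixel r from the principal point sees the ray r / f radians off the axis. A picture is of the moment at which its call begins: read the wrist's pose just before it. There is no depth.
- ticket.hand_in(): hands the job in; it is judged then, once.
Trained networks look in the newest picture that a camera, given by its name, has taken for a name from the list of things; names that differ only in an ending like _2 or _b are one class to them, and where a whole thing is asked for, a point or a joint stands for the part that bears it (a point fixed in the world has none). Each returns a list of dicts, best first, with "conf" (0 to 1); they miss things now and then, are a little off and sometimes report something else, mostly with a low value. They report only what shows in the picture. A call takes as long as a camera call.
- spotter.find_in(target, camera): "uv" ([column, row] in pixels, amid what is visible of it).
- spotter.cut_out(target, camera): "region" (480x640 bool, what is visible of it) and "uv" ([column, row] in pixels, amid what is visible of it).
- spotter.landmark_of(target, camera): "uv" ([column, row] in pixels: a listed point, or the origin of a listed thing).
The state is a dict: "clock": time; "joint_pos": joint angles; "qvel": joint speeds; "tau": joint torques, N m; "tcp_pos": TCP position; "orientation": TCP orientation; "wrist_force": force on the tool from outside, world axes, zero at the start; "ft_torque": the same for the moment, N m; "finger_gap": finger opening in m; "grip_force": force on a finger pad.
Only numpy, scipy, OpenCV 4.12 (cv2) and the standard library are available. Lean on these libraries where they do the work, as an engineer would, in place of code of your own. Each camera call takes 0.05 s, during which the arm holds its last target. There are 200 camera calls.

## Working session

There is one attempt and no reset: what is moved stays moved. The work goes in short steps, Python scripts to look and compute and a tool call to move; the robot and the scene stay as the last step left them, time stands still between calls to the robot, and variables do not carry over. Pictures are saved under pics/ and viewed, at most 10 in all, crops included, and the job is handed in when it is done.

Besides the shell and the picture viewer there is one more tool, called after "Request:" by a JSON object that holds its "fn" and its "kwargs", one argument or row to a line. jog_arm: Moves the arm, as the interface text tells. Shifts and turns lie within -1 to 1; 1 stands for 0.25 m of shift or 180 degrees of turn. Its arguments: {"type":"object","properties":{"increments":{"type":"array"},"force":{"type":"number"}},"required":["increments"]}

```bash
mkdir -p pics
cat > h.py <<'E'
import numpy as np, cv2
from workcell import env, cams, ticket, spotter
from scipy.spatial.transform import Rotation as R
def rot(a):
    a=np.array(a,float)
    if a.shape==(3,3): return a
    return R.from_quat([a[1],a[2],a[3],a[0]]).as_matrix()
def ray(c,uv,s=None):
    x=(uv[0]-c['cx'])/c['fx']; y=(uv[1]-c['cy'])/c['fy']
    if 'mount' in c:
        r=np.hypot(x,y); k=np.sin(r)/r if r>1e-9 else 1
        d=np.array([x*k,y*k,np.cos(r)]); M=np.array(c['mount'])
        Rt=rot(s['orientation']); return np.array(s['tcp_pos'])+Rt@M[:3,3], Rt@M[:3,:3]@d
    return np.array(c['xyz']), rot(c['attitude'])@np.array([x,y,1])
def at_z(c,uv,z,s=None):
    o,d=ray(c,uv,s); return o+d*(z-o[2])/d[2]
def tri(rs):
    A=0;b=0
    for o,d in rs:
        d=d/np.linalg.norm(d);P=np.eye(3)-np.outer(d,d);A=A+P;b=b+P@o
    return np.linalg.solve(A,b)
E
python3 - <<'E'
from h import *
s=env.get_state(); print(s)
for n in ['top','side','wrist']:
    s=env.get_state(); c=cams.read_camera(n); cv2.imwrite(f'pics/{n}0.png',c['pixels'][:,:,::-1])
    print(n,{k:v for k,v in c.items() if k!='pixels'})
    for t,z in [('dial_top',.1),('dial_line',.1),('long_mark',.06),('mixer',0)]:
        for q in spotter.landmark_of(t,n)[:2]: print(t,q['conf'],np.round(q['uv'],1),at_z(c,q['uv'],z,s).round(4))
E
```

```text
{'clock': 0.0, 'joint_pos': array([-1.26861058e+00,  3.13984364e-01,  4.49986736e-02,  1.30357598e+00,
       -1.59246918e-05,  1.43119867e+00]), 'qvel': array([-0.00013659,  0.00064764,  0.00120189,  0.00012939, -0.00084924,
        0.00121937]), 'tau': array([-5.12521237e-04, -4.80632579e+01,  2.98530847e+01,  1.93066034e-02,
       -2.83679237e-04, -2.79602475e-06]), 'tcp_pos': array([ 0.24568302, -0.51932636,  0.23042603]), 'orientation': array([-8.79111348e-04,  9.75702084e-01,  2.19099666e-01, -7.96130951e-05]), 'wrist_force': array([ 0.91104484, -0.27616654,  0.20735989]), 'ft_torque': array([-0.00803222,  0.02667308, -0.00807074]), 'grip_force': 0.0, 'finger_gap': 0.0856572959048798}
top {'fx': 515.1007605358063, 'fy': 515.1007605358063, 'cx': 325.8469502240412, 'cy': 240.36789130635583, 'xyz': array([0.4379355 , 0.02994145, 1.23315049]), 'attitude': array([-0.04741805,  0.70568026, -0.70548934,  0.04529551])}
dial_top 0.58 [361.2 256.9] [ 0.5506 -0.0447  0.1   ]
dial_top 0.44 [359.9 252.3] [ 0.5609 -0.0419  0.1   ]
dial_line 0.55 [356.1 256.2] [ 0.5522 -0.0335  0.1   ]
long_
[... 360 characters left out ...]
5] [ 0.5601 -0.0542  0.1   ]
dial_top 0.23 [376.4 220.5] [ 0.5155 -0.0659  0.1   ]
dial_line 0.7 [356.8 222.7] [ 0.5432 -0.0288  0.1   ]
long_mark 0.86 [347.4 219.1] [ 0.5996 -0.0604  0.06  ]
mixer 0.63 [333.  257.5] [0.575  0.0169 0.    ]
wrist {'fx': 371.64829954431775, 'fy': 371.64829954431775, 'cx': 321.6854391179407, 'cy': 240.84652054121676, 'mount': array([[-1.57965734e-03, -9.46664700e-01, -3.22216466e-01,
         8.34952390e-02],
       [ 9.99998428e-01, -1.75511246e-03,  2.54016062e-04,
         4.91026046e-04],
       [-8.05994175e-04, -3.22215558e-01,  9.46665983e-01,
        -1.41062811e-01],
       [ 0.00000000e+00,  0.00000000e+00,  0.00000000e+00,
         1.00000000e+00]])}
```

```bash
python3 -c "
import cv2,numpy as np
a=cv2.imread('pics/top0.png');b=cv2.imread('pics/side0.png')
cv2.imwrite('pics/both0.png',cv2.resize(np.vstack([a,b]),(400,600)))"
```

```text
(no output)
```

View pics/top0.png

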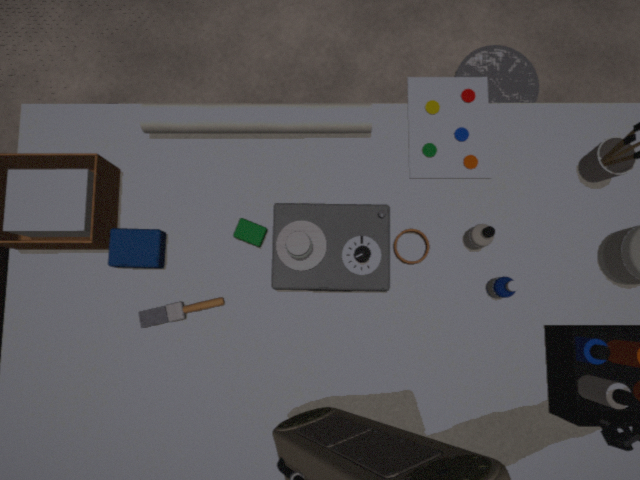

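View pics/side0.png

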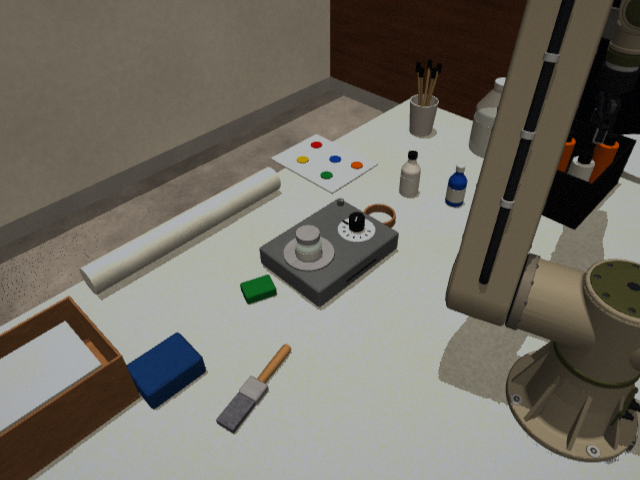

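The top picture shows the mixer lying square at columns 273-390, rows 204-290. Its dial is at about (361,254), with the long mark above it towards +x. The side picture agrees, with the dial near (357,222). I'll move above the dial for a close wrist view.

Request:
{"fn": "jog_arm", "kwargs": {
  "increments": [
    [[0.137,-0.084,0.005,0,0,0,0],[0.137,-0.084,0.005,0,0,0,0],[0.137,-0.084,0.005,0,0,0,0],[0.137,-0.084,0.005,0,0,0,0],[0.137,-0.084,0.005,0,0,0,0],[0.137,-0.084,0.005,0,0,0,0],[0.137,-0.084,0.005,0,0,0,0],[0.137,-0.084,0.005,0,0,0,0],[0.137,-0.084,0.005,0,0,0,0],[0.137,-0.084,0.005,0,0,0,0],[0.137,-0.084,0.005,0,0,0,0],[0.137,-0.084,0.005,0,0,0,0],[0.137,-0.084,0.005,0,0,0,0],[0.137,-0.084,0.005,0,0,0,0],[0,0,0,0,0,-0.045,0],[0,0,0,0,0,-0.045,0],[0,0,0,0,0,-0.045,0],[0,0,0,0,0,-0.045,0],[0,0,0,0,0,0,0],[0,0,0,0,0,0,0]]
  ]
}}

```text
clock: 2.75
tcp_pos: [0.5536, -0.049, 0.2138]
orientation: [0.0, 0.877, 0.481, -0.0]
wrist_force: [-0.2, 0.6, -0.1]
finger_gap: 0.0853
grip_force: 0.0
```

```bash
cat > look.py <<'E'
from h import *
import sys
s=env.get_state(); c=cams.read_camera('wrist'); cv2.imwrite(f'pics/{sys.argv[1]}.png',c['pixels'][:,:,::-1])
Rt=rot(s['orientation'])
print(s['clock'],s['tcp_pos'].round(4),'yaw',np.degrees(np.arctan2(Rt[1,0],Rt[0,0])).round(2),'z',Rt[:,2].round(4),'j',s['joint_pos'].round(3),s['finger_gap'],s['wrist_force'].round(2))
for t,z in [('dial_top',.1),('dial_line',.1),('long_mark',.06),('mixer',0)]:
    for q in spotter.landmark_of(t,'wrist')[:2]: print(t,q['conf'],np.round(q['uv'],1),at_z(c,q['uv'],z,s).round(4))
E
python3 look.py w1
```

```text
2.75 [ 0.5536 -0.049   0.2138] yaw 57.52 z [ 0.e+00 -1.e-04 -1.e+00] j [-0.233  0.281 -0.041  1.249 -0.     1.905] 0.08531827144873713 [-0.24  0.61 -0.11]
dial_top 0.62 [324.  225.3] [ 0.5599 -0.0436  0.1   ]
dial_line 0.94 [301.4 215.4] [ 0.5504 -0.0287  0.1   ]
dial_line 0.69 [323.4 220. ] [ 0.5617 -0.04    0.1   ]
long_mark 0.95 [363.9 193.1] [ 0.5958 -0.048   0.06  ]
mixer 0.57 [305.6 125.4] [0.5829 0.0235 0.    ]
```

View pics/w1.png

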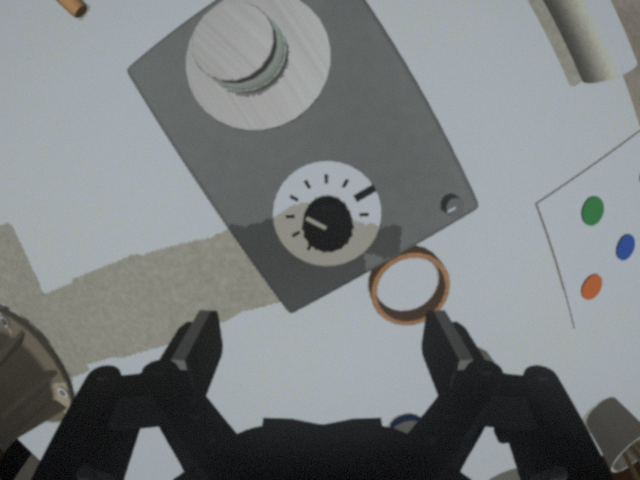

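The wrist picture shows the dial at about (327,223), its white line pointing left towards the mark at (290,216), and the long mark at (365,193). Counting marks back from the long one puts the line at stop 2, so five clicks are needed. I'll rectify the picture to get the axis and angles precisely.

```bash
cat > rect.py <<'E'
from h import *
import sys
def rectify(c,s,z,cx,cy,h=.05,n=400):
    # image up=+x, left=+y
    i=np.arange(n); X=cx+h-2*h*i/(n-1); Y=cy+h-2*h*i/(n-1)
    XX,YY=np.meshgrid(X,Y,indexing='ij')
    M=np.array(c['mount']);Rt=rot(s['orientation'])
    P=np.stack([XX,YY,0*XX+z],-1)-np.array(s['tcp_pos']); P=P@Rt
    P=(P-M[:3,3])@M[:3,:3]
    rr=np.hypot(P[...,0],P[...,1]);th=np.arctan2(rr,P[...,2])
    u=c['cx']+c['fx']*th*P[...,0]/rr; v=c['cy']+c['fy']*th*P[...,1]/rr
    return cv2.remap(c['pixels'],u.astype('f4'),v.astype('f4'),cv2.INTER_CUBIC)
if __name__=='__main__':
    s=env.get_state(); c=cams.read_camera('wrist')
    cx,cy=.559,-.047
    a=rectify(c,s,.1,cx,cy);b=rectify(c,s,.06,cx,cy)
    o=np.hstack([a,b]).copy()
    for k in range(0,800,40): cv2.line(o,(k,0),(k,6),(255,0,0),1)
    for k in range(0,400,40): cv2.line(o,(0,k),(6,k),(255,0,0),1)
    for k in (200,600): cv2.drawMarker(o,(k,200),(255,0,0),0,10)
    cv2.imwrite(f'pics/{sys.argv[1]}.png',o[:,:,::-1])
    # white disc centroid at z=.06 and fit
    g=cv2.cvtColor(b,cv2.COLOR_RGB2GRAY)
    e=cv2.medianBlur(g,5)
    print([np.round(x,1) for x in (cv2.HoughCircles(e,cv2.HOUGH_GRADIENT,1,50,param1=80,param2=15,minRadius=170,maxRadius=199) if 1 else [])][:1])
    m=(cv2.cvtColor(a,cv2.COLOR_RGB2GRAY)<45).astype('u1'); cs,_=cv2.findContours(m,cv2.RETR_EXTERNAL,cv2.CHAIN_APPROX_NONE)
    k=max(cs,key=cv2.contourArea); print('dark@.1',cv2.minEnclosingCircle(k))
E
python3 rect.py r1
```

```text
[array([[201.5, 193.5, 179.2]], dtype=float32)]
dark@.1 ((187.03353881835938, 188.40093994140625), 79.66905212402344)
```

View pics/r1.png

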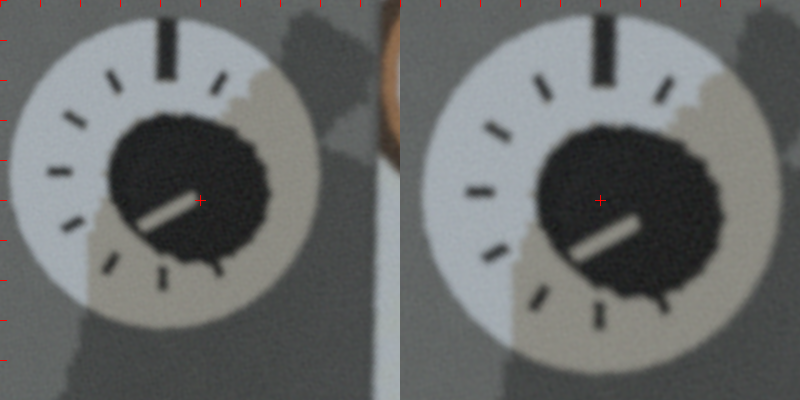

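The rectified picture puts the dial axis at about (0.5605, -0.0475) and the long mark straight along +x, so the mixer yaw is about 0. The line points to 8 o'clock: 118° before the long mark about the true axis. That corrects my count: it stands at stop 3 and needs four clicks, 120° clockwise.

Request:
{"fn": "jog_arm", "kwargs": {
  "increments": [
    [[0,0,0,0,0,-0.0467,0],[0,0,0,0,0,-0.0467,0],[0,0,0,0,0,-0.0467,0],[0,0,0,0,0,-0.0467,0],[0,0,0,0,0,-0.0467,0],[0,0,0,0,0,-0.0467,0],[0,0,0,0,0,-0.0467,0],[0,0,0,0,0,-0.0467,0],[0,0,0,0,0,-0.0467,0],[0,0,0,0,0,-0.0467,0],[0,0,0,0,0,-0.0467,0],[-0.021,0.019,0,0,0,0,0],[0,0,0.08,0,0,0,0],[0,0,0.08,0,0,0,0],[0,0,0,0,0,0,0],[0,0,0,0,0,0,0]]
  ],
  "force": 20
}}

```text
clock: 4.65
tcp_pos: [0.5605, -0.0474, 0.1738]
orientation: [-0.0, 0.258, 0.966, -0.0]
wrist_force: [0.1, 0.2, 0.4]
finger_gap: 0.0856
grip_force: 0.0
```

```bash
python3 look.py w2; python3 rect.py r2
```

```text
4.65 [ 0.5605 -0.0474  0.1738] yaw 150.06 z [-8.e-04  1.e-04 -1.e+00] j [-0.227  0.313 -0.097  1.162 -0.     0.295] 0.08558323650674586 [0.12 0.17 0.39]
dial_top 0.63 [319.9 251.4] [ 0.558  -0.0474  0.1   ]
dial_line 0.59 [337.4 231.8] [ 0.5524 -0.0318  0.1   ]
long_mark 0.65 [346.4 275.6] [ 0.5975 -0.0475  0.06  ]
mixer 0.77 [404.  196.2] [0.5823 0.0232 0.    ]
[array([[202.5, 194.5, 178.6]], dtype=float32)]
dark@.1 ((176.5, 190.5), 99.65199279785156)
```

View pics/r2.png

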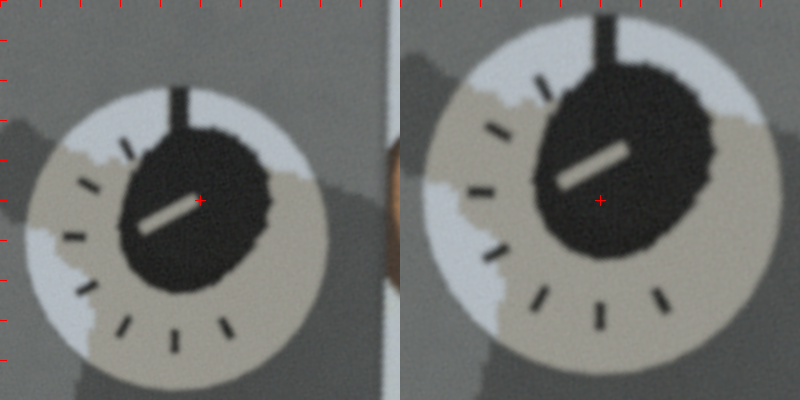

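This view, taken from a different side, gives the same axis (0.5604, -0.0476) and the line at the 8 o'clock mark, stop 3. I'll descend now and close partway.

Request:
{"fn": "jog_arm", "kwargs": {
  "increments": [
    [[0,0,0.08,0,0,0,0],[0,0,0.08,0,0,0,0],[0,0,0.08,0,0,0,0],[0,0,0.08,0,0,0,0],[0,0,0.06,0,0,0,0],[0,0,0.02,0,0,0,0],[0,0,0,0,0,0,60],[0,0,0,0,0,0,100],[0,0,0,0,0,0,120],[0,0,0,0,0,0,120],[0,0,0,0,0,0,120]]
  ],
  "force": 20
}}

```text
clock: 6.05
tcp_pos: [0.5609, -0.0476, 0.0744]
orientation: [0.001, 0.257, 0.966, -0.0]
wrist_force: [-0.7, 0.1, -0.3]
finger_gap: 0.0449
grip_force: 0.0
```

Request:
{"fn": "jog_arm", "kwargs": {
  "increments": [
    [[0,0,0,0,0,0,138],[0,0,0,0,0,0,143],[0,0,0,0,0,0,146],[0,0,0,0,0,0,146],[0,0,0,0,0,0,146]]
  ]
}}

```text
clock: 6.55
tcp_pos: [0.5605, -0.0475, 0.0738]
orientation: [-0.0, 0.257, 0.966, -0.0]
wrist_force: [0.1, -0.7, -0.9]
finger_gap: 0.0365
grip_force: 0.0
```

Request:
{"fn": "jog_arm", "kwargs": {
  "increments": [
    [[0,0,0,0,0,0,149],[0,0,0,0,0,0,149],[0,0,0,0,0,0,149]]
  ]
}}

```text
clock: 6.85
tcp_pos: [0.5605, -0.0475, 0.0738]
orientation: [0.0, 0.257, 0.966, -0.0]
wrist_force: [0.1, -0.1, 0.3]
finger_gap: 0.0359
grip_force: 0.0
```

Request:
{"fn": "jog_arm", "kwargs": {
  "increments": [
    [[0,0,0,0,0,0,151],[0,0,0,0,0,0,151],[0,0,0,0,0,0,151]]
  ]
}}

```text
clock: 7.15
tcp_pos: [0.5605, -0.0476, 0.0738]
orientation: [0.0, 0.257, 0.966, -0.0]
wrist_force: [-0.6, -0.3, -0.1]
finger_gap: 0.0344
grip_force: 2.4
```

Request:
{"fn": "jog_arm", "kwargs": {
  "increments": [
    [[0,0,0,0,0,0,154],[0,0,0,0,0,0,154],[0,0,0,0,0,0,154]]
  ]
}}

```text
clock: 7.45
tcp_pos: [0.5605, -0.0476, 0.0739]
orientation: [0.0, 0.257, 0.966, -0.0]
wrist_force: [-0.6, -0.0, 1.9]
finger_gap: 0.0342
grip_force: 19.9
```

Request:
{"fn": "jog_arm", "kwargs": {
  "increments": [
    [[0,0,0,0,0,0,152],[0,0,0,0,0,0,152],[0,0,0,0,0,0,152]]
  ]
}}

```text
clock: 7.75
tcp_pos: [0.5606, -0.0476, 0.0739]
orientation: [0.0, 0.257, 0.966, -0.0]
wrist_force: [-1.0, -0.1, -0.2]
finger_gap: 0.0343
grip_force: 12.4
```

Grip is 12 N. I'll turn one click (30°) first.

Request:
{"fn": "jog_arm", "kwargs": {
  "increments": [
    [[0,0,0,0,0,0.02,152],[0,0,0,0,0,0.02,152],[0,0,0,0,0,0.02,152],[0,0,0,0,0,0.02,152],[0,0,0,0,0,0.02,152],[0,0,0,0,0,0.02,152],[0,0,0,0,0,0.02,152],[0,0,0,0,0,0.0267,152],[0,0,0,0,0,0,152],[0,0,0,0,0,0,152]]
  ]
}}

```text
clock: 8.75
tcp_pos: [0.5603, -0.0478, 0.0738]
orientation: [-0.0, 0.498, 0.867, -0.0]
wrist_force: [-1.6, -1.7, 3.4]
finger_gap: 0.0347
grip_force: 12.5
```

```bash
python3 look.py w3; python3 -c "
from h import *
print(env.get_state()['ft_torque'],env.get_state()['grip_force'])"
```

```text
8.75 [ 0.5603 -0.0478  0.0738] yaw 120.27 z [-5.e-04 -6.e-04 -1.e+00] j [-0.227  0.385 -0.253  0.933 -0.001  0.815] 0.034739436527663425 [-1.61 -1.65  3.38]
dial_top 0.58 [323.  349.3] [ 0.5608 -0.0471  0.1   ]
dial_line 0.76 [345.  311.5] [ 0.5593 -0.0289  0.1   ]
mixer 0.86 [414.  176.7] [0.583  0.0226 0.    ]
[-0.53957967  0.55075596  0.03751833] 12.555427551269531
```

View pics/w3.png

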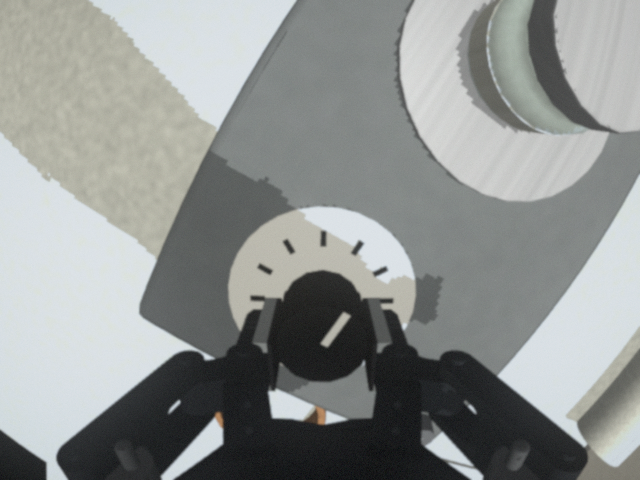

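The line now points to +y (9 o'clock), stop 4, and it moved along with the grip. The tool feels 3 N upward, so I'll lift 0.5 mm to avoid loading the plunger.

Request:
{"fn": "jog_arm", "kwargs": {
  "increments": [
    [[0,0,-0.002,0,0,0,152],[0,0,0,0,0,0,152],[0,0,0,0,0,0,152]]
  ]
}}

```text
clock: 9.3
tcp_pos: [0.5602, -0.0477, 0.0739]
orientation: [-0.0, 0.499, 0.867, -0.0]
wrist_force: [-2.9, -3.9, -1.2]
finger_gap: 0.0346
grip_force: 12.3
```

Request:
{"fn": "jog_arm", "kwargs": {
  "increments": [
    [[0,0,0,0,0,0.02,152],[0,0,0,0,0,0.02,152],[0,0,0,0,0,0.02,152],[0,0,0,0,0,0.02,152],[0,0,0,0,0,0.02,152],[0,0,0,0,0,0.02,152],[0,0,0,0,0,0.02,152],[0,0,0,0,0,0.0267,152],[0,0,0,0,0,0,152]]
  ]
}}

```text
clock: 10.2
tcp_pos: [0.5598, -0.0478, 0.0739]
orientation: [-0.0, 0.707, 0.707, -0.001]
wrist_force: [-3.2, -4.2, -1.1]
finger_gap: 0.0345
grip_force: 12.3
```

```bash
python3 look.py w4; python3 -c "
from h import *
print(env.get_state()['ft_torque'],env.get_state()['grip_force'])"
```

```text
10.2 [ 0.5598 -0.0478  0.0739] yaw 90.05 z [-1.5e-03 -6.0e-04 -1.0e+00] j [-2.280e-01  3.850e-01 -2.530e-01  9.340e-01 -1.000e-03  1.342e+00] 0.03454512873993057 [-3.2  -4.15 -1.12]
dial_top 0.78 [322.  348.2] [ 0.5606 -0.0467  0.1   ]
dial_line 0.7 [343.1 313.4] [ 0.5681 -0.0315  0.1   ]
mixer 0.72 [361.3 141.8] [0.5831 0.0217 0.    ]
[-0.87121647  0.62663307  0.02169405] 12.279574871063232
```

The line is at 64°, which is stop 5. Next click.

Request:
{"fn": "jog_arm", "kwargs": {
  "increments": [
    [[0,0,0,0,0,0.02,152],[0,0,0,0,0,0.02,152],[0,0,0,0,0,0.02,152],[0,0,0,0,0,0.02,152],[0,0,0,0,0,0.02,152],[0,0,0,0,0,0.02,152],[0,0,0,0,0,0.02,152],[0,0,0,0,0,0.0267,152],[0,0,0,0,0,0,152]]
  ]
}}

```text
clock: 11.35
tcp_pos: [0.5594, -0.0477, 0.0738]
orientation: [-0.0, 0.866, 0.5, -0.001]
wrist_force: [-3.5, -3.8, -0.5]
finger_gap: 0.0348
grip_force: 12.3
```

```bash
python3 look.py w5; python3 -c "
from h import *
print(env.get_state()['ft_torque'],env.get_state()['grip_force'])"
```

```text
11.35 [ 0.5594 -0.0477  0.0738] yaw 60.05 z [-2.2e-03 -5.0e-04 -1.0e+00] j [-2.280e-01  3.850e-01 -2.530e-01  9.350e-01 -1.000e-03  1.866e+00] 0.03476465711316496 [-3.47 -3.82 -0.49]
dial_top 0.95 [317.9 346. ] [ 0.5601 -0.0451  0.1   ]
dial_line 0.76 [344.7 313.7] [ 0.5755 -0.0378  0.1   ]
long_mark 0.77 [390.2 265.5] [ 0.5963 -0.0477  0.06  ]
long_mark 0.4 [192.2   7.3] [0.58   0.0965 0.06  ]
mixer 0.97 [295.6 135.8] [0.5837 0.0229 0.    ]
[-0.82197743  0.80306232 -0.00731122] 12.34142079949379
```

The line is at about 30°, stop 6. Last click.

Request:
{"fn": "jog_arm", "kwargs": {
  "increments": [
    [[0,0,0,0,0,0.02,152],[0,0,0,0,0,0.02,152],[0,0,0,0,0,0.02,152],[0,0,0,0,0,0.02,152],[0,0,0,0,0,0.02,152],[0,0,0,0,0,0.02,152],[0,0,0,0,0,0.02,152],[0,0,0,0,0,0.0267,152],[0,0,0,0,0,0,152]]
  ]
}}

```text
clock: 12.5
tcp_pos: [0.5592, -0.0475, 0.0739]
orientation: [-0.0, 0.966, 0.259, -0.001]
wrist_force: [-5.1, -2.7, 0.7]
finger_gap: 0.0343
grip_force: 12.4
```

```bash
python3 look.py w6; python3 -c "
from h import *
print(env.get_state()['ft_torque'],env.get_state()['grip_force'])"
```

```text
12.5 [ 0.5592 -0.0475  0.0739] yaw 30.05 z [-0.0026 -0.     -1.    ] j [-2.27e-01  3.85e-01 -2.53e-01  9.35e-01 -1.00e-03  2.39e+00] 0.034271219047996175 [-5.07 -2.69  0.71]
dial_top 0.61 [322.9 347.2] [ 0.5618 -0.0471  0.1   ]
dial_line 0.86 [347.1 311.5] [ 0.5795 -0.0468  0.1   ]
long_mark 0.69 [363.5 236.3] [ 0.597  -0.0475  0.06  ]
mixer 0.85 [240.4 170. ] [0.5825 0.0207 0.    ]
[-0.64754271  0.88525454 -0.05266163] 12.391137778759003
```

View pics/w6.png

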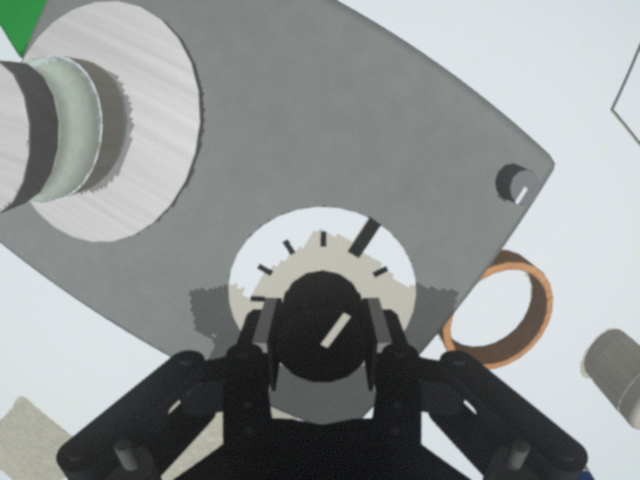

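The line at (337,330) points to the long mark at (365,237). I'll release, lift, and check before pressing.

Request:
{"fn": "jog_arm", "kwargs": {
  "increments": [
    [[0,0,0,0,0,0,148],[0,0,0,0,0,0,135],[0,0,0,0,0,0,110],[0,0,0,0,0,0,90],[0,0,0,0,0,0,90],[0,0,-0.04,0,0,0,90],[0,0,-0.08,0,0,0,90],[0,0,-0.08,0,0,0,90],[0,0,0,0,0,0,255],[0,0,0,0,0,0,255],[0,0,0,0,0,0,255],[0,0,0,0,0,0,255],[0,0,0,0,0,0,255],[0,0,0,0,0,0,255]]
  ]
}}

```text
clock: 14.15
tcp_pos: [0.5602, -0.0475, 0.1237]
orientation: [-0.0, 0.966, 0.26, -0.0]
wrist_force: [0.6, -0.3, 0.3]
finger_gap: -0.0
grip_force: 0.0
```

```bash
python3 look.py w7; python3 rect.py r7
```

```text
14.15 [ 0.5602 -0.0475  0.1237] yaw 30.16 z [-1.e-03  2.e-04 -1.e+00] j [-0.227  0.344 -0.181  1.047 -0.     2.388] -4.2247009381541175e-05 [ 0.64 -0.28  0.33]
dial_top 0.73 [320.9 291.1] [ 0.5612 -0.047   0.1   ]
dial_line 0.68 [338.5 262.6] [ 0.5786 -0.0467  0.1   ]
long_mark 0.72 [354.3 210.8] [ 0.5972 -0.0481  0.06  ]
mixer 0.56 [254.7 159.5] [0.5839 0.0213 0.    ]
[array([[202.5, 193.5, 179.9]], dtype=float32)]
dark@.1 ((269.2470397949219, 250.07347106933594), 197.52210998535156)
```

View pics/r7.png

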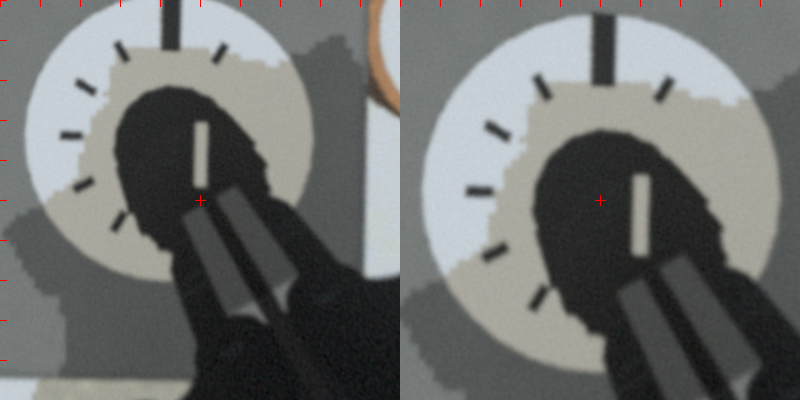

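The line stands straight up at 12 o'clock, on the long mark. I'll press with the closed fingertips, in small steps.

Request:
{"fn": "jog_arm", "kwargs": {
  "increments": [
    [[0,0,0.04,0,0,0,255],[0,0,0.04,0,0,0,255],[0,0,0.008,0,0,0,255],[0,0,0.006,0,0,0,255],[0,0,0,0,0,0,255],[0,0,0,0,0,0,255]]
  ]
}}

```text
clock: 15.05
tcp_pos: [0.5609, -0.0476, 0.101]
orientation: [0.0, 0.966, 0.26, 0.0]
wrist_force: [-0.9, -0.6, -0.4]
finger_gap: 0.0002
grip_force: 0.0
```

Request:
{"fn": "jog_arm", "kwargs": {
  "increments": [
    [[0,0,0.004,0,0,0,255],[0,0,0.004,0,0,0,255],[0,0,0.004,0,0,0,255],[0,0,0.004,0,0,0,255],[0,0,0,0,0,0,255],[0,0,0,0,0,0,255]]
  ]
}}

```text
clock: 15.65
tcp_pos: [0.561, -0.0477, 0.0972]
orientation: [0.0, 0.966, 0.26, 0.001]
wrist_force: [1.0, 0.4, 4.6]
finger_gap: 0.0003
grip_force: 2.3
```

Request:
{"fn": "jog_arm", "kwargs": {
  "increments": [
    [[0,0,0.004,0,0,0,255],[0,0,0.004,0,0,0,255],[0,0,0.004,0,0,0,255],[0,0,0,0,0,0,255],[0,0,0,0,0,0,255]]
  ]
}}

```text
clock: 16.15
tcp_pos: [0.5611, -0.0477, 0.095]
orientation: [0.001, 0.966, 0.26, 0.001]
wrist_force: [-0.5, -0.2, 10.4]
finger_gap: -0.0
grip_force: 5.0
```

Force has jumped above the spring's 6.5 N and motion has stopped at 0.095, so this is the hard stop. One more small step will confirm it, then I'll lift off.

Request:
{"fn": "jog_arm", "kwargs": {
  "increments": [
    [[0,0,0.002,0,0,0,255],[0,0,0,0,0,0,255],[0,0,0,0,0,0,255]]
  ]
}}

```text
clock: 16.45
tcp_pos: [0.5612, -0.0477, 0.0949]
orientation: [0.001, 0.966, 0.26, 0.001]
wrist_force: [-2.3, -0.2, 13.3]
finger_gap: -0.0002
grip_force: 6.4
```

Request:
{"fn": "jog_arm", "kwargs": {
  "increments": [
    [[0,0,-0.01,0,0,0,255],[0,0,-0.01,0,0,0,255],[0,0,-0.02,0,0,0,255],[0,0,-0.08,0,0,0,255],[0,0,-0.12,0,0,0,255],[0,0,-0.12,0,0,0,255],[0,0,0,0,0,0,255],[0,0,0,0,0,0,255],[0,0,0,0,0,0,255]]
  ]
}}

```text
clock: 17.35
tcp_pos: [0.5595, -0.0473, 0.1818]
orientation: [-0.001, 0.966, 0.26, -0.001]
wrist_force: [-0.4, 0.7, -0.7]
finger_gap: 0.0
grip_force: 0.0
```

```bash
python3 look.py w8; python3 rect.py r8
```

```text
17.35 [ 0.5595 -0.0473  0.1818] yaw 30.16 z [-2.8e-03  6.0e-04 -1.0e+00] j [-0.227  0.308 -0.083  1.182 -0.     2.388] 2.2251977326036866e-05 [-0.41  0.74 -0.69]
dial_top 0.75 [324.1 248.9] [ 0.5622 -0.048   0.1   ]
dial_line 0.87 [335.4 227.2] [ 0.5782 -0.0468  0.1   ]
long_mark 0.85 [348.2 188.6] [ 0.5981 -0.0474  0.06  ]
long_mark 0.31 [265.7 153.8] [0.5908 0.0162 0.06  ]
mixer 0.85 [265.9 153.8] [0.5814 0.0211 0.    ]
[array([[201.5, 193.5, 179.5]], dtype=float32)]
dark@.1 ((191.5, 177.5), 82.17369842529297)
```

View pics/r8.png

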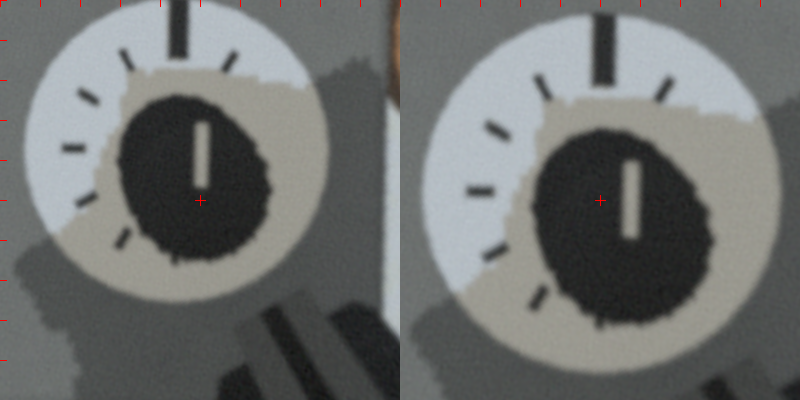

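The dial is up again with its line on the long mark (line at columns 195-208 in the left half, pointing straight up). The gripper is clear of everything.

```bash
python3 -c "
from workcell import ticket
print(ticket.hand_in())"
```

```text
the job is handed in; nothing more can be done
None
```

The dial was turned four clicks clockwise from stop 3 to the long mark, then pressed down to its hard stop and let up again, and the job is handed in; the hand-in returned no verdict, the arm clock read about 17 s at the last look, peak press was about 13 N, and the squeeze reached 19.9 N for a moment before I eased it to 12 N.

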